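Count out three wooden balls on the tilting counting board

ROBOT

A 6-joint arm with a two-finger parallel gripper is mounted at the origin on the work surface. World frame = base frame: x ahead of the robot, y to its left, z up, the work surface at z = 0. Lengths are in mm, angles in rad, forces in N, time in s.
With the tool pointing down it reaches from about 350 to 875 mm from the base axis. Payload 4.2 kg.
Tool frame: the origin (TCP) lies at the very end of the fingers, on their centre line; the grasp point (between the pads) lies 19 mm behind it; z points along the fingers, y is the line along which they close (so a half turn about z gives the same grasp; the last joint's range is limited). The gripper opens to 85 mm and grips with 20 to 120 N. Pads are 22 mm wide; open, the fingers measure 114 mm over their backs; the gripper's body (76 mm by 85 mm) begins 54 mm behind the grasp point. The pads swing forward as they close: fully open they stand 13 mm farther back than shut.
Start: joints at [-0.921, 0.385, 0.008, 0, -1.194, -0.259], TCP at [238.093, -577.85, 231.312] pointing down, gripper open.
Joint ranges: [-3.14, 3.14], [-1.21, 2.06], [-1.07, 1.41], [-3.16, 2.05], [-2.99, -0.16], [-3.1, 3.1]. Speed limits (rad/s): [2.79, 2.79, 3.14, 3.14, 3.14, 3.14].

INTERFACE

Orientations are given as a unit quaternion [x, y, z, w].
In Python, from bench import read_state, get_image, camera_model, job_done gives the robot as it stands.
- The arm moves only by the shell command python3 -m handwheel 'ROWS'. ROWS is JSON, a list of rows, each a list of 7 numbers: the shift along the tool's x, y, z in m, then the turn, a rotation vector about the tool's x, y, z in rad, then the gripper's target within -1 to 1 (fully open at 1, half-way at 0, shut at -1). In form: [[dx, dy, dz, wx, wy, wz, jaw], ...]. A call has 1 to 10 rows; each row is the pose to reach, as a shift and turn from the pose commanded when the call began, along the tool's axes at that moment; what a row does not reach only later rows make up. A row lasts 1/8 s, in which the tool goes at most 62.5 mm and 10.7 degrees, less where a joint would pass 70% of its speed; a pose out of reach is approached as far as the arm can. A call with a gripper value outside its range is refused whole. The fingers move at their own pace and stop on an object; the grip force is fixed at half the most. Time passes only in rows, so rows that repeat a pose let the fingers close. It gives the time, the measured TCP pose, the force, the opening and the grip force at its end, in the units of the state.
- read_state(): the state, without advancing time (a new reading comes with each control period).
- get_image(name): name is "scene" or "top" or "wrist"; returns (picture, depth): 384x512x3 uint8, blue, green, red; 384x512 float32, mm along the optical axis (not along the pixel's ray), 0 where there is no reading.
- camera_model(name): a dict with "K" (3x3 intrinsics, pixels), "rvec" (rotation vector, rad) and "tvec" (3), from world to camera coordinates, as OpenCV has them; the wrist camera has in their place "hand_eye" (4x4, takes a point from camera to tool coordinates, whose origin is the TCP and whose axes are the flange's). Camera axes: x right, y down, z forward; pixel columns grow to the right and rows downward; lengths in mm; the calibration is good to about 2 mm. A picture is of the moment at which its call begins: read the wrist's pose just before it. camera_model takes no time and is no camera call.
- job_done(): hands the job in; it is judged then, once.
The state is a dict: "clock": time; "joints": joint angles; "joint_vel": joint speeds; "joint_efforts": joint torques, N m; "position": TCP position; "ee_rot": TCP orientation; "contact_force": force on the tool from outside, world axes, zero at the start; "wrist_torque": the same for the moment, N m; "gripper_width": finger opening in mm; "grasp_force": force on a finger pad.
Only numpy, scipy, OpenCV 4.12 (cv2) and the standard library are available. Lean on these libraries where they do the work, as an engineer would, in place of code of your own. Each camera call takes 0.05 s, during which the arm holds its last target. There are 200 camera calls.

TASK

Count out the balls for one craft kit: lift the handle of the counting board (the tilting tray with three pockets that holds the four wooden balls) so that the balls roll down and fill all three pockets, then lower the handle until the board is fully back on its rest, so that the spare ball rolls back into the channel at the handle end, and let go. Leave the empty grooved tray beside it as it is.

Things in the scene. Friction and masses are not known exactly. Their poses are not given: they have to be found in the camera images.
- counting_board (a joint): tilt of the counting board, rad: 0 = on its rest, handle end low (deck slopes 0.22 down to the handle); grows as the handle is lifted, to a stop at 0.5 (deck slopes 0.28 down to the pockets). Plywood tray 202 x 115 mm, walls 22 mm above the deck. The hinge is stiff (about 2 N at the handle): it stays where left. Balls start to roll at about 0.35 and then need 1 to 2 s.
- board_handle (a point): middle of the board's handle, a level round wooden bar 12 mm thick along the hinge pin's direction, 75 mm free length, 38 mm clear of the end wall. Axes: x along the deck from handle to pockets, y along bar and pin, z up square to the deck. From the pin (60 mm above the table, mid-board) the handle is at x = -145, z = +20 mm; from stop to stop it rises 72 mm in an arc.
- board_pockets (a point): mouth of the middle one of three square pockets, 20 x 20 mm, side by side 36 mm apart along y at the end of the board away from the handle, each in a short lane by the end wall. Level with the deck, 80.5 mm from the pin along x; axes as for the handle. A ball sinks 4 mm into a pocket and stands proud, so it stops the next ball.
- board_channel (a point): middle of the floor of the channel, a trough across the handle end of the board, 62 mm long in x, 105 mm wide, 4 mm below the deck, with a gentle ramp up to the deck; at x = -65, z = -4 mm from the pin. Axes as for the handle.
- ball0_center (a point): plain wooden ball, 30 mm in diameter, 11 g; this point is its centre. At the start it lies loose in the channel of the counting board. The four balls are alike and any of them may fill any pocket.
- ball1_center (a point): plain wooden ball, 30 mm in diameter, 11 g; this point is its centre. At the start it lies loose in the channel of the counting board. The four balls are alike and any of them may fill any pocket.
- ball2_center (a point): plain wooden ball, 30 mm in diameter, 11 g; this point is its centre. At the start it lies loose in the channel of the counting board. The four balls are alike and any of them may fill any pocket.
- ball3_center (a point): plain wooden ball, 30 mm in diameter, 11 g; this point is its centre. At the start it lies loose in the channel of the counting board. The four balls are alike and any of them may fill any pocket.
- grooved_tray (a joint): tilt of the other tray, which has the same frame, handle and stand but full-length grooves instead of pockets, and is empty; 0 at rest. Not to be used.
Mind the look-alikes: they are no part of the job. Leave any black look-alike of the part that bears ball0_center alone.

How it is judged (in metres and radians):
On the way:
1. the board is tilted well towards the pockets (tilt over 0.3 rad) with a ball in each of the three pockets (value of joint counting_board above 0.3 rad and ((x of ball1_center in the frame of board_pockets between -0.007 and 0.007 m and y of ball1_center in the frame of board_pockets between -0.05 and 0.05 m and z of ball1_center in the frame of board_pockets between 0.005 and 0.0138 m and x of ball2_center in the frame of board_pockets between -0.007 and 0.007 m and y of ball2_center in the frame of board_pockets between -0.05 and 0.05 m and z of ball2_center in the frame of board_pockets between 0.005 and 0.0138 m and x of ball3_center in the frame of board_pockets between -0.007 and 0.007 m and y of ball3_center in the frame of board_pockets between -0.05 and 0.05 m and z of ball3_center in the frame of board_pockets between 0.005 and 0.0138 m) or (x of ball0_center in the frame of board_pockets between -0.007 and 0.007 m and y of ball0_center in the frame of board_pockets between -0.05 and 0.05 m and z of ball0_center in the frame of board_pockets between 0.005 and 0.0138 m and x of ball2_center in the frame of board_pockets between -0.007 and 0.007 m and y of ball2_center in the frame of board_pockets between -0.05 and 0.05 m and z of ball2_center in the frame of board_pockets between 0.005 and 0.0138 m and x of ball3_center in the frame of board_pockets between -0.007 and 0.007 m and y of ball3_center in the frame of board_pockets between -0.05 and 0.05 m and z of ball3_center in the frame of board_pockets between 0.005 and 0.0138 m) or (x of ball0_center in the frame of board_pockets between -0.007 and 0.007 m and y of ball0_center in the frame of board_pockets between -0.05 and 0.05 m and z of ball0_center in the frame of board_pockets between 0.005 and 0.0138 m and x of ball1_center in the frame of board_pockets between -0.007 and 0.007 m and y of ball1_center in the frame of board_pockets between -0.05 and 0.05 m and z of ball1_center in the frame of board_pockets between 0.005 and 0.0138 m and x of ball3_center in the frame of board_pockets between -0.007 and 0.007 m and y of ball3_center in the frame of board_pockets between -0.05 and 0.05 m and z of ball3_center in the frame of board_pockets between 0.005 and 0.0138 m) or (x of ball0_center in the frame of board_pockets between -0.007 and 0.007 m and y of ball0_center in the frame of board_pockets between -0.05 and 0.05 m and z of ball0_center in the frame of board_pockets between 0.005 and 0.0138 m and x of ball1_center in the frame of board_pockets between -0.007 and 0.007 m and y of ball1_center in the frame of board_pockets between -0.05 and 0.05 m and z of ball1_center in the frame of board_pockets between 0.005 and 0.0138 m and x of ball2_center in the frame of board_pockets between -0.007 and 0.007 m and y of ball2_center in the frame of board_pockets between -0.05 and 0.05 m and z of ball2_center in the frame of board_pockets between 0.005 and 0.0138 m))), for 0.2 s.
At the end, for the whole second after the job is handed in: the board is back at rest (tilt under 0.08 rad), each of the three pockets holds a ball (sunk in, within 7 mm of the pocket row), the fourth ball lies in the channel at the handle end, and all four are still (under 0.03 m/s) (value of joint counting_board below 0.08 rad and ((x of ball1_center in the frame of board_pockets between -0.007 and 0.007 m and y of ball1_center in the frame of board_pockets between -0.05 and 0.05 m and z of ball1_center in the frame of board_pockets between 0.005 and 0.0138 m and x of ball2_center in the frame of board_pockets between -0.007 and 0.007 m and y of ball2_center in the frame of board_pockets between -0.05 and 0.05 m and z of ball2_center in the frame of board_pockets between 0.005 and 0.0138 m and x of ball3_center in the frame of board_pockets between -0.007 and 0.007 m and y of ball3_center in the frame of board_pockets between -0.05 and 0.05 m and z of ball3_center in the frame of board_pockets between 0.005 and 0.0138 m and x of ball0_center in the frame of board_pockets between -0.18 and -0.1115 m and y of ball0_center in the frame of board_pockets between -0.055 and 0.055 m and z of ball0_center in the frame of board_pockets between 0.005 and 0.02 m) or (x of ball0_center in the frame of board_pockets between -0.007 and 0.007 m and y of ball0_center in the frame of board_pockets between -0.05 and 0.05 m and z of ball0_center in the frame of board_pockets between 0.005 and 0.0138 m and x of ball2_center in the frame of board_pockets between -0.007 and 0.007 m and y of ball2_center in the frame of board_pockets between -0.05 and 0.05 m and z of ball2_center in the frame of board_pockets between 0.005 and 0.0138 m and x of ball3_center in the frame of board_pockets between -0.007 and 0.007 m and y of ball3_center in the frame of board_pockets between -0.05 and 0.05 m and z of ball3_center in the frame of board_pockets between 0.005 and 0.0138 m and x of ball1_center in the frame of board_pockets between -0.18 and -0.1115 m and y of ball1_center in the frame of board_pockets between -0.055 and 0.055 m and z of ball1_center in the frame of board_pockets between 0.005 and 0.02 m) or (x of ball0_center in the frame of board_pockets between -0.007 and 0.007 m and y of ball0_center in the frame of board_pockets between -0.05 and 0.05 m and z of ball0_center in the frame of board_pockets between 0.005 and 0.0138 m and x of ball1_center in the frame of board_pockets between -0.007 and 0.007 m and y of ball1_center in the frame of board_pockets between -0.05 and 0.05 m and z of ball1_center in the frame of board_pockets between 0.005 and 0.0138 m and x of ball3_center in the frame of board_pockets between -0.007 and 0.007 m and y of ball3_center in the frame of board_pockets between -0.05 and 0.05 m and z of ball3_center in the frame of board_pockets between 0.005 and 0.0138 m and x of ball2_center in the frame of board_pockets between -0.18 and -0.1115 m and y of ball2_center in the frame of board_pockets between -0.055 and 0.055 m and z of ball2_center in the frame of board_pockets between 0.005 and 0.02 m) or (x of ball0_center in the frame of board_pockets between -0.007 and 0.007 m and y of ball0_center in the frame of board_pockets between -0.05 and 0.05 m and z of ball0_center in the frame of board_pockets between 0.005 and 0.0138 m and x of ball1_center in the frame of board_pockets between -0.007 and 0.007 m and y of ball1_center in the frame of board_pockets between -0.05 and 0.05 m and z of ball1_center in the frame of board_pockets between 0.005 and 0.0138 m and x of ball2_center in the frame of board_pockets between -0.007 and 0.007 m and y of ball2_center in the frame of board_pockets between -0.05 and 0.05 m and z of ball2_center in the frame of board_pockets between 0.005 and 0.0138 m and x of ball3_center in the frame of board_pockets between -0.18 and -0.1115 m and y of ball3_center in the frame of board_pockets between -0.055 and 0.055 m and z of ball3_center in the frame of board_pockets between 0.005 and 0.02 m)) and linear speed of each of ball0, ball1, ball2, ball3 below 0.03 m/s); the robot touches nothing.
It fails at once if the grooved tray is tilted by more than 0.1 rad (value of joint grooved_tray above 0.1 rad).
It also fails if it takes over 40 s, if anything falls off the work surface, if the arm or the gripper's body presses on something with over 40 N, if the wrist force passes 120 N, or if a joint passes its speed limit or range.

## Working session

There is one attempt and no reset: what is moved stays moved. The work goes in short steps, Python scripts to look and compute and a shell command to move; the robot and the scene stay as the last step left them, time stands still between calls to the robot, and variables do not carry over. Pictures are saved under pics/ and viewed, at most 10 in all, crops included, and the job is handed in when it is done.

```bash
mkdir -p pics; cat > h.py <<'E'
import numpy as np, cv2
from bench import *
from scipy.spatial.transform import Rotation as R
def world(name,img_d,u,v):
    m=camera_model(name);K=np.array(m["K"]);d=img_d[v,u]
    p=np.linalg.inv(K)@np.array([u,v,1.])*d
    Rm=cv2.Rodrigues(np.array(m["rvec"],float))[0]
    return Rm.T@(p-np.array(m["tvec"]).ravel())
E
python3 - <<'E'
from h import *
for n in("top","scene"):
    i,d=get_image(n);cv2.imwrite(f"pics/{n}0.png",i);np.save(f"pics/{n}0.npy",d)
print(read_state())
E
```

```text
{'clock': 0.1, 'joints': array([-9.21374990e-01,  3.85474905e-01,  6.76250277e-03, -4.11137247e-04,
       -1.19400136e+00, -2.58606849e-01]), 'joint_vel': array([ 7.11425287e-04, -2.19485281e-03,  4.88319041e-03, -4.50696780e-05,
       -1.08567474e-04,  1.51560402e-05]), 'joint_efforts': array([-1.06215564e-03, -3.93319595e+01,  1.88928795e+01,  4.19802189e+00,
       -2.63360576e-03, -8.28994100e-07]), 'position': array([ 237.90471909, -577.38837033,  230.33738918]), 'ee_rot': array([-1.94091574e-01,  9.80982928e-01,  9.45394485e-04, -2.48752889e-04]), 'contact_force': array([-0.12078758,  0.13791068,  0.43703135]), 'wrist_torque': array([ 0.04274599,  0.01705244, -0.02816475]), 'grasp_force': 0.0, 'gripper_width': 85.5608373524476}
```

View pics/top0.png

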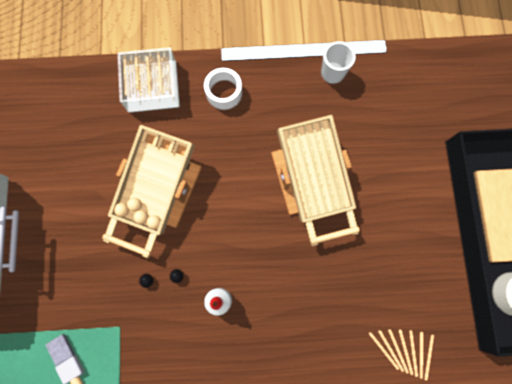

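View pics/scene0.png

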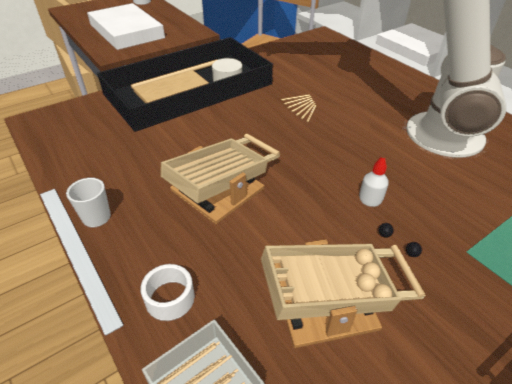

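Candidates: the left tray in the top view (150,190), which has pockets at (165,140), four balls at (120–155,205–222) and its handle at (128,247). The right tray (317,180) has full-length grooves, is empty, and has its handle at (333,238). The black balls at (146,281) and (177,276) are decoys. I choose the left tray and will check it in a close crop.

```bash
python3 - <<'E'
from h import *
i=cv2.imread("pics/top0.png")
cv2.imwrite("pics/crop0.png",cv2.resize(i[120:290,90:220],None,fx=4.5*.77,fy=4.5*.77,interpolation=cv2.INTER_CUBIC))
d=np.load("pics/top0.npy")
for n,u,v in[("h",128,247),("hl",110,239),("hr",146,254),("gh",333,238),("table",240,260),("black",146,281),("black2",177,276),("ball",140,217),("deck",155,175)]:
    print(n,world("top",d,u,v).round(1))
E
```

```text
h [471.  239.4  51.8]
hl [489.6 276.8  52.3]
hr [454.5 201.6  53.5]
gh [ 466.3 -188.1   50.8]
table [433.6   9.8  -0.5]
black [400.  208.1  27.7]
black2 [406.7 142.7  29.1]
ball [529.8 210.   69.4]
deck [619.5 180.4  61.8]
```

View pics/crop0.png

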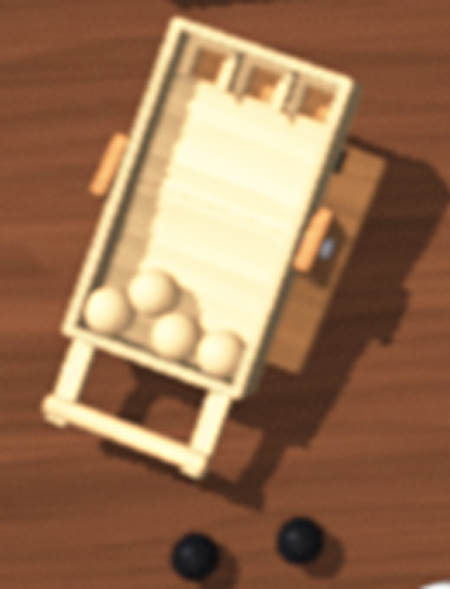

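The crop confirms it: three pockets at crop (210–320, 65–105), four plain balls by the handle end, and the handle bar from (48,405) to (195,465). The handle top measures z≈53, against 53.9 expected. Next I refine the bar fit and compute the approach.

```bash
cat >> h.py <<'E'
def delta(p,Rt,s=None):
    s=s or read_state();R0=R.from_quat(s["ee_rot"])
    return (R0.inv().apply(np.array(p)-s["position"])/1000).round(4),(R0.inv()*Rt).as_rotvec().round(4)
E
python3 - <<'E'
from h import *
d=np.load("pics/top0.npy")
P=np.array([[*world("top",d,u,v)] for v in range(225,262) for u in range(95,160)])
uv=np.array([[u,v] for v in range(225,262) for u in range(95,160)])
c=np.array([471,239.4]);y=np.array([.423,.906]);
for _ in range(4):
    x=np.array([y[1],-y[0]])
    q=P[:,:2]-c
    m=(abs(q@x)<9)&(abs(q@y)<32)&(P[:,2]>46)&(P[:,2]<58)
    B=P[m];
    y=np.linalg.svd(B[:,:2]-B[:,:2].mean(0))[2][0]; y*=np.sign(y[1])
    x=np.array([y[1],-y[0]])
    cc=B[:,:2].mean(0); c=c+((cc-c)@x)*x
e=(abs((P[:,:2]-c)@x)<5)&(P[:,2]>44)&(P[:,2]<60)
t=(P[e][:,:2]-c)@y; print("ext",t.min(),t.max()); mid=c+y*(t.min()+t.max())/2
print("mid",mid,"y",y,np.degrees(np.arctan2(y[1],y[0])),B[:,2].mean(),m.sum(), B[:,:2].std(0))
# board side check: wall-top points
Q=np.array([[*world("top",d,u,v)] for v in range(120,240) for u in range(95,200)])
q=Q[:,:2]-mid; a=q@x;b=q@y
for lo in range(40,250,20):
    k=(a>lo)&(a<lo+20)&(Q[:,2]>52+(lo+10)*.223-4)&(abs(b)<75)
    if k.sum(): print(lo,b[k].min().round(1),b[k].max().round(1))
yt=np.array([-x[0],-x[1],0]);zt=np.array([0,0,-1.]);xt=np.cross(yt,zt)
Rt=R.from_matrix(np.c_[xt,yt,zt])
print("target",Rt.as_quat(), delta([*mid,150],Rt))
E
```

```text
ext -45.80242176428281 57.67176670664699
mid [476.43168407 243.48886164] y [0.39670566 0.91794587] 66.62760600954309 52.461653835827725 170 [ 7.87695855 16.84666976]Traceback (most recent call last):
  File "<stdin>", line 18, in <module>
  File "h.py", line 5, in world
    m=camera_model(name);K=np.array(m["K"]);d=img_d[v,u]
ValueError: time passes only in moves, steps and waits
```

```bash
sed -i 's/^def world/M={n:camera_model(n) for n in("top","scene")}\ndef world/; s/m=camera_model(name)/m=M[name]/' h.py
python3 - <<'E'
from h import *
d=np.load("pics/top0.npy")
c=np.array([472,240.]);y=np.array([.3967,.9179]);x=np.array([y[1],-y[0]])
Q=np.array([world("top",d,u,v) for v in range(115,262) for u in range(90,205)])
q=Q[:,:2]-c; a=q@x;b=q@y
for lo in range(-10,250,20):
    zt=54 if lo<30 else 56+(lo-44)*.2236
    k=(a>lo)&(a<lo+20)&(abs(Q[:,2]-zt-2)<5)&(abs(b)<75)
    if k.sum(): print(lo,k.sum(),b[k].min().round(1),b[k].max().round(1))
k=(abs(a)<11)&(abs(b)<30)&(Q[:,2]>48)&(Q[:,2]<58)
print("bar a,b,z:",a[k].mean(),(a[k]*1).min(),a[k].max(),Q[k][:,2].max(), np.polyfit(b[k],a[k],1))
k=(abs(a)<10)&(abs(b)>36)&(Q[:,2]>46)&(Q[:,2]<58); print(np.sort(b[k]).round(0)[[0,1,2,-3,-2,-1]])
yt=np.array([-x[0],-x[1],0]);zt=np.array([0,0,-1.]);xt=np.cross(yt,zt)
print(delta([*c,150],R.from_matrix(np.c_[xt,yt,zt])))
E
```

```text
-10 215 -46.5 56.7
10 12 -45.5 55.0
30 142 -52.6 61.2
50 236 -52.8 62.8
70 250 -52.9 63.0
90 102 -53.3 62.8
110 64 -66.7 73.7
130 154 -67.3 75.0
150 110 -66.7 74.5
170 63 -53.2 61.8
190 60 -53.5 63.6
210 61 -53.3 62.2
230 141 -53.6 62.2
bar a,b,z: 2.6925503521131273 -3.0833868927380084 8.461659566186052 57.120820542091636 [-0.00913498  2.69386501]
[-47. -47. -47.  56.  56.  57.]
(array([-0.5277,  0.6665,  0.0816]), array([ 1.900e-03,  6.000e-04, -7.722e-01]))
```

```bash
python3 -m handwheel '[[-0.03,0.04,0,0,0,-0.1,0],[-0.068,0.085,0,0,0,-0.2,0],[-0.105,0.132,0,0,0,-0.3,0],[-0.142,0.178,0,0,0,-0.4,0],[-0.18,0.225,0,0,0,-0.5,0],[-0.217,0.272,0,0,0,-0.6,0],[-0.254,0.318,0,0,0,-0.7,0],[-0.29,0.363,0,0,0,-0.772,0],[-0.326,0.409,0,0,0,-0.772,0],[-0.36,0.452,0,0,0,-0.772,0]]'
python3 - <<'E'
from h import *
y=np.array([.3967,.9179]);x=np.array([y[1],-y[0]])
yt=np.array([-x[0],-x[1],0]);zt=np.array([0,0,-1.]);xt=np.cross(yt,zt)
s=read_state();print(delta([476.3,243.2,120],R.from_matrix(np.c_[xt,yt,zt]),s),s["clock"])
E
```

```text
clock: 1.35
position: [398.7, -20.8, 231.4]
ee_rot: [-0.55, 0.835, -0.0, 0.0]
contact_force: [1.2, -0.6, -0.5]
gripper_width: 43.0
grasp_force: 0.0
(array([-0.2732,  0.0333,  0.1114]), array([-0.0003,  0.0003,  0.0007])) 1.35
```

```bash
python3 -m handwheel '[[-0.055,0.007,0.0,0,0,0,0],[-0.11,0.014,0.0,0,0,0,0],[-0.165,0.02,0.0,0,0,0,0],[-0.22,0.027,0.03,0,0,0,0],[-0.26,0.032,0.07,0,0,0,0],[-0.273,0.033,0.11,0,0,0,0],[-0.273,0.033,0.11,0,0,0,0],[-0.273,0.033,0.11,0,0,0,0]]'
python3 - <<'E'
from h import *
y=np.array([.3967,.9179]);x=np.array([y[1],-y[0]])
yt=np.array([-x[0],-x[1],0]);zt=np.array([0,0,-1.]);xt=np.cross(yt,zt)
s=read_state();print(delta([476.3,243.2,29],R.from_matrix(np.c_[xt,yt,zt]),s),s["clock"])
m=camera_model("wrist");K=np.array(m["K"]);H=np.linalg.inv(np.array(m["hand_eye"]))
i,d=get_image("wrist")
R0=R.from_quat(s["ee_rot"])
for b in(-37,0,37):
    p=np.array([476.3,243.2,54])+b*np.array([*y,0]);t=R0.inv().apply(p-s["position"]);c=(H@[*t,1])[:3]
    uv=(K@c/c[2])[:2];print(uv)
    cv2.circle(i,tuple(int(k) for k in uv),3,(0,0,255),-1)
cv2.imwrite("pics/w1.png",i)
E
```

```text
clock: 2.35
position: [477.2, 240.8, 122.4]
ee_rot: [-0.549, 0.836, -0.0, 0.001]
contact_force: [-0.5, -1.1, 0.9]
gripper_width: 42.8
grasp_force: 0.0
(array([-0.0018,  0.0019,  0.0934]), array([-0.0009,  0.0008,  0.0001])) 2.35
[260.38444486 162.64953872]
[260.19346707 213.49874491]
[260.01901066 259.94901549]
```

View pics/w1.png

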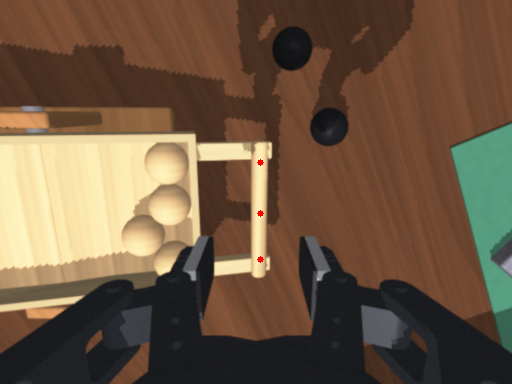

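The wrist view shows the projected bar points lying on the real bar (column 260, rows 162–260), centred between the fingers. The end wall at column 197 is clear. I'll go down, then grip.

```bash
python3 -m handwheel '[[-0.002,0.002,0.03,0,0,0,0],[-0.002,0.002,0.055,0,0,0,0],[-0.002,0.002,0.075,0,0,0,0],[-0.002,0.002,0.092,0,0,0,0],[-0.002,0.002,0.092,0,0,0,0]]'
python3 -m handwheel '[[0,0,0,0,0,0,-1],[0,0,0,0,0,0,-1],[0,0,0,0,0,0,-1],[0,0,0,0,0,0,-1],[0,0,0,0,0,0,-1],[0,0,0,0,0,0,-1]]'
```

```text
clock: 3.02
position: [476.0, 243.1, 30.2]
ee_rot: [-0.549, 0.836, 0.0, 0.0]
contact_force: [-0.5, 0.9, 1.2]
gripper_width: 42.5
grasp_force: 0.0
clock: 3.78
position: [476.7, 244.0, 31.0]
ee_rot: [-0.549, 0.836, -0.0, 0.001]
contact_force: [-0.3, -0.6, 6.2]
gripper_width: 10.0
grasp_force: 58.5
```

Gripped. Now I lift along the arc about the pin, turning with the board (rotation about tool −x).

```bash
python3 -m handwheel '[[0,0.001,-0.007,-0.05,0,0,-1],[0,0.002,-0.015,-0.1,0,0,-1],[0,0.003,-0.022,-0.15,0,0,-1],[0,0.003,-0.030,-0.2,0,0,-1],[0,0.003,-0.037,-0.25,0,0,-1],[0,0.002,-0.044,-0.3,0,0,-1],[0,0.001,-0.052,-0.35,0,0,-1],[0,0,-0.059,-0.4,0,0,-1],[0,-0.002,-0.066,-0.445,0,0,-1],[0,-0.003,-0.071,-0.48,0,0,-1]]'
python3 -m handwheel '[[0,0,0,0,0,0,-1],[0,0,0,0,0,0,-1],[0,0,0,0,0,0,-1],[0,0,0,0,0,0,-1],[0,0,0,0,0,0,-1],[0,0,0,0,0,0,-1],[0,0,0,0,0,0,-1],[0,0,0,0,0,0,-1],[0,0,0,0,0,0,-1],[0,0,0,0,0,0,-1]]'
python3 - <<'E'
from h import *
a,d=get_image("scene");b,_=get_image("top")
a=cv2.resize(a[220:350,240:440],None,fx=2,fy=2,interpolation=2)
b=cv2.resize(b[110:270,80:220],None,fx=3,fy=3,interpolation=2)
o=np.zeros((480,820,3),np.uint8)[:, :820];o[:260,:400]=a;o[:480,400:820]=b
cv2.imwrite("pics/s2.png",o[:,:800])
E
```

```text
clock: 5.03
position: [479.0, 242.9, 100.6]
ee_rot: [-0.533, 0.812, 0.199, -0.13]
contact_force: [2.0, 1.7, -1.1]
gripper_width: 10.0
grasp_force: 58.9
clock: 6.28
position: [478.9, 242.8, 100.4]
ee_rot: [-0.534, 0.812, 0.199, -0.13]
contact_force: [2.8, 4.5, 2.2]
gripper_width: 9.9
grasp_force: 59.4
```

View pics/s2.png

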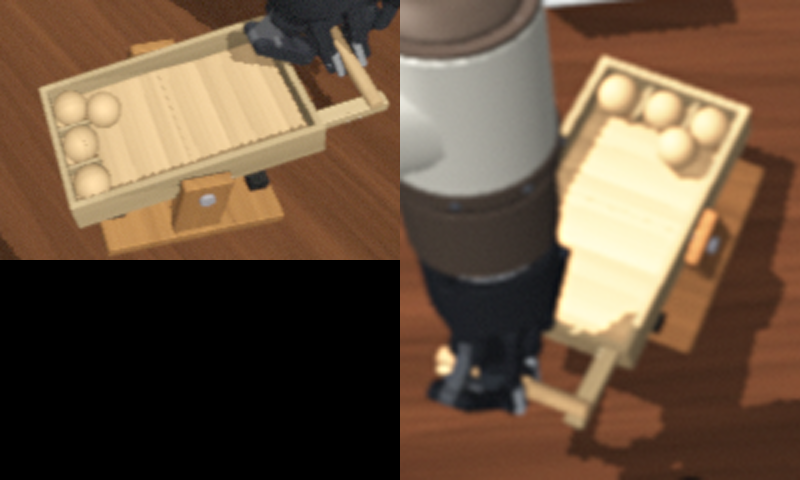

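The top-view crop shows balls in all three pockets at (615,93), (663,108) and (709,125), with the spare on the deck at (677,147). Now I lower smoothly.

```bash
python3 -m handwheel '[[0,-0.001,0.0044,0.03,0,0,-1],[0,-0.002,0.0087,0.06,0,0,-1],[0,-0.0032,0.013,0.09,0,0,-1],[0,-0.0047,0.018,0.125,0,0,-1],[0,-0.0062,0.0222,0.155,0,0,-1],[0,-0.0081,0.027,0.19,0,0,-1],[0,-0.0098,0.031,0.22,0,0,-1],[0,-0.0117,0.0352,0.25,0,0,-1]]'
python3 -m handwheel '[[0,-0.001,0.0044,0.03,0,0,-1],[0,-0.002,0.0087,0.06,0,0,-1],[0,-0.0032,0.013,0.09,0,0,-1],[0,-0.0047,0.018,0.125,0,0,-1],[0,-0.0062,0.0222,0.155,0,0,-1],[0,-0.0081,0.027,0.19,0,0,-1],[0,-0.0096,0.0305,0.215,0,0,-1],[0,-0.0105,0.0325,0.23,0,0,-1],[0,-0.0105,0.0325,0.23,0,0,-1]]'
```

```text
clock: 7.38
position: [473.9, 245.0, 63.8]
ee_rot: [-0.546, 0.83, 0.095, -0.062]
contact_force: [2.5, 4.1, 2.7]
gripper_width: 9.7
grasp_force: 59.5
clock: 8.5
position: [476.6, 243.9, 31.0]
ee_rot: [-0.55, 0.835, -0.001, 0.001]
contact_force: [1.6, 1.8, 7.1]
gripper_width: 10.0
grasp_force: 60.1
```

```bash
python3 -m handwheel '[[0,0,0,0,0,0,-0.7],[0,0,0,0,0,0,-0.4],[0,0,0,0,0,0,0],[0,0,0,0,0,0,0],[0,0,0,0,0,0,0]]'
python3 -m handwheel '[[0,0,-0.01,0,0,0,0],[0,0,-0.03,0,0,0,0],[0,0,-0.06,0,0,0,0],[0,0,-0.1,0,0,0,0],[0,0.04,-0.14,0,0,0,0],[0,0.09,-0.15,0,0,0,0],[0,0.14,-0.15,0,0,0,0],[0,0.14,-0.15,0,0,0,0]]'
python3 - <<'E'
from h import *
a,d=get_image("scene");b,d=get_image("top")
np.save("pics/top3.npy",d)
a=cv2.resize(a[220:350,240:440],None,fx=2,fy=2,interpolation=2)
b=cv2.resize(b[110:270,80:213],None,fx=3,fy=3,interpolation=2)
o=np.zeros((480,800,3),np.uint8);o[:260,:400]=a;o[:480,400:799]=b
cv2.imwrite("pics/s3.png",o)
d0=np.load("pics/top0.npy")
for u,v in((128,247),(112,240),(145,254)):print(world("top",d0,u,v)[2],world("top",d,u,v)[2])
E
```

```text
clock: 9.12
position: [475.4, 243.3, 29.4]
ee_rot: [-0.549, 0.836, -0.0, -0.0]
contact_force: [0.7, 0.3, -0.8]
gripper_width: 42.7
grasp_force: 0.0
clock: 10.12
position: [345.0, 299.9, 181.0]
ee_rot: [-0.551, 0.834, 0.001, 0.001]
contact_force: [0.8, -0.1, 0.8]
gripper_width: 42.9
grasp_force: 0.0
51.77801453072987 52.029815747663704
54.08925517055788 51.21184418749951
54.998595890131696 54.704982439622135
```

View pics/s3.png

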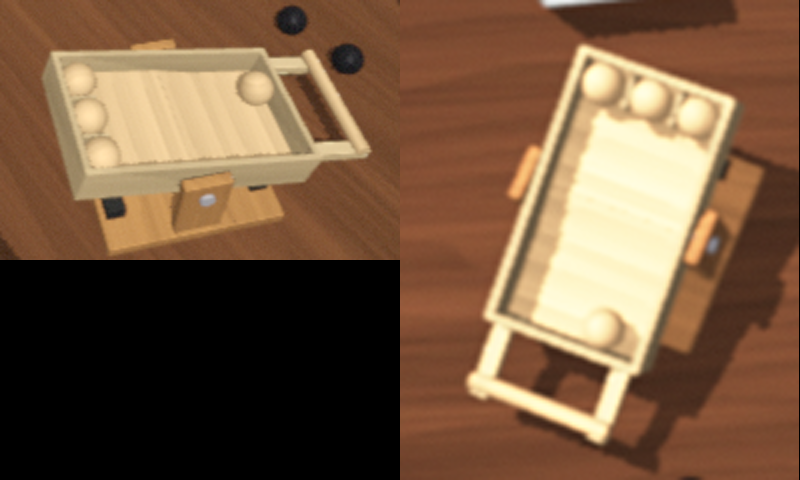

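Three balls sit in the pockets at (603,83), (650,98) and (696,117), the spare is in the channel at (605,328), and the handle is back at its starting height. I'll wait for the balls to settle, check for motion, then hand in.

```bash
for k in 1 2; do python3 -m handwheel '[[0,0,0,0,0,0,0],[0,0,0,0,0,0,0],[0,0,0,0,0,0,0],[0,0,0,0,0,0,0],[0,0,0,0,0,0,0],[0,0,0,0,0,0,0],[0,0,0,0,0,0,0],[0,0,0,0,0,0,0],[0,0,0,0,0,0,0],[0,0,0,0,0,0,0]]' >/dev/null
python3 -c "
from h import *
b,_=get_image('top');cv2.imwrite('pics/q$k.png',b)"; done
python3 -c "
from h import *
a,b=[cv2.imread(f'pics/q{k}.png')[110:270,80:213].astype(int) for k in(1,2)];e=abs(a-b).max(2);print(e.max(),(e>40).sum())
b4=cv2.resize(b.astype(np.uint8),None,fx=3,fy=3);cv2.imwrite('pics/s4.png',b4)"
```

```text
7 0
```

View pics/s4.png

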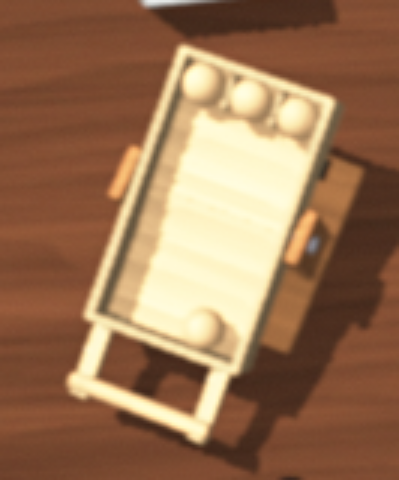

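Nothing has moved: three balls in the pockets (203,83), (250,98), (296,117), and the spare at (205,328) in the channel.

```bash
python3 -c "
from bench import *
print(job_done())"
```

```text
the job is handed in; nothing more can be done
None
```

The job is handed in: the last images show a ball in each of the three pockets, the spare ball still in the channel and the board back on its rest; the gripper is clear, and the grooved tray was left alone (the hand-in returned no verdict).

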